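Seat the autosampler carousel by feel

TASK

Lift the lid off the autosampler well by its knob and lay it flat, right way up, in the middle of the rubber pad. Then turn the carousel inside by its knob, feeling gently and without forcing it, until it drops all the way down onto its hidden drive hub, and let go. Leave everything else on the bench as it is.

Things in the scene. Friction and masses are not known exactly. Their poses are not given: they have to be found in the camera images.
- sampler: Autosampler well, fixed: white open drum 184 mm across, 114 mm tall to its rim, wall 6 mm, with a control box 85 mm high on its +x side. Origin: centre of the underside, on the bench; z up along the drum's axis. A black ledge runs round the inside, its top 56 mm above the origin; when the carousel is home its disc top is flush with this ledge.
- hub_top (a point): Centre of the drive hub's top face, 46 mm above the sampler's origin, unseen under the carousel (this point shows no angle). The hub is a steel ring with three radial notches 120 degrees apart, 22 mm wide. Its angle is unknown and differs every time; a stiff drive holds it (gives way only above 1.5 N m).
- carousel: Loose aluminium disc 156 mm across, 0.4 to 0.65 kg, in the well. Origin on its axis: disc from z = 10 to 20 mm, white vial caps 8 mm high at 62 mm radius. Three ribs under it, 8 mm wide, 120 degrees apart, one along its +x, stand on the hub ring at the start (origin 46 mm above the sampler's). When they meet the notches it can sink 10 mm (origin 36 mm above the sampler's): home.
- carousel_knob (a point): Point on the axis of the carousel's round black knob, 47 mm above the carousel's origin, a good height to grip. Knob 30 mm in diameter, from 20 to 58 mm above that origin. A boss below keeps the carousel centred with 3 mm of play. While gripped it hangs in the fingers and does not sink by itself: press down lightly to test. More than 60 N against hub or well is forcing.
- carousel_rib (a point): Outer foot of the carousel's +x rib, 56 mm from its axis, level with its origin. Turned counter-clockwise seen from above, the carousel meets its first fit after 0.3 to 1.8 rad (clockwise after 0.29 to 1.8); fits repeat every 2.09 rad, each with about 0.1 rad of play either way. It may be turned either way.
- lid: Loose grey round lid, 188 mm across, 0.25 kg, lying on the drum's rim. Origin: centre of its underside (a centring step 162 mm across, 6 mm high, inside the rim); plate from z = 6 to 14 mm; steel knob 30 mm in diameter on its axis, head from 22 to 49 mm, on a thinner neck. At the start its origin is 108 mm above the sampler's; on the pad 4 mm above the bench.
- pad: Black rubber pad, fixed, 220 x 220 x 4 mm, lying on the bench. Origin: centre of the underside; top 4 mm above it.
- multimeter: Bystander: yellow multimeter 150 x 75 x 32 mm lying on the bench between the well and the pad. Origin: centre of the underside.
- bottle: Bystander: amber bottle with blue cap, 72 mm across, 130 mm tall. Origin: centre of the underside.
- vial_rack: Bystander: white vial rack 70 x 150 x 46 mm. Origin: centre of the underside.
- cup: Bystander: white mug 76 mm across, 90 mm tall. Origin: centre of the underside.
- jar: Bystander: clear jar with white lid, 60 mm across, 70 mm tall. Origin: centre of the underside.
- wrench: Bystander: steel wrench 180 mm long lying on the bench. Origin: its middle, underside.
- screwdriver: Bystander: red-handled screwdriver 200 mm long lying on the bench at the right. Origin: its middle, underside.
Mind the look-alikes: they are no part of the job. What is shaped like the lid but brown is not meant.

How it is judged (in metres and radians):
On the way, in this order (a step that is already met when the one before it is completed fails the run):
1. the lid lies flat on the rubber pad (horizontal distance between lid and pad below 0.04 m and z of lid in the frame of pad below 0.01 m and angle between lid's own z axis and vertical below 0.08 rad and linear speed of lid below 0.03 m/s), for 0.2 s.
2. the carousel has dropped fully onto its hub (z of carousel in the frame of sampler below 0.0385 m and angle between carousel's own z axis and vertical below 0.04 rad and horizontal distance between carousel and sampler below 0.007 m and linear speed of carousel below 0.03 m/s), for 0.2 s.
At the end, for the whole second after the job is handed in: The lid lies flat and right way up on the pad, its centre within 40 mm of the pad's, at rest; the carousel is fully down (origin less than 38.5 mm above the sampler's), level, centred within 7 mm and at rest (all of step 1 and all of step 2); the robot touches nothing.
It fails at once if a bystander is moved by more than 30 mm (distance of any of multimeter, bottle, vial_rack, cup, jar, wrench, screwdriver from where it was at the start of the episode above 0.03 m).
It fails at once if the carousel is forced against the well or hub with more than 60 N (contact force between carousel and sampler above 60 N).
It also fails if it takes over 72 s, if anything falls off the work surface, if the arm or the gripper's body presses on something with over 40 N, if the wrist force passes 120 N, or if a joint passes its speed limit or range.

ROBOT

A 6-joint arm with a two-finger parallel gripper is mounted at the origin on the work surface. World frame = base frame: x ahead of the robot, y to its left, z up, the work surface at z = 0. Lengths are in mm, angles in rad, forces in N, time in s.
With the tool pointing down it reaches from about 350 to 775 mm from the base axis. Payload 7.3 kg.
Tool frame: the origin (TCP) lies at the centre of the arm's flange, where the gripper is bolted on; the fingertips stand 178 mm ahead of it and the grasp point (between the pads) lies 159 mm ahead of it; z points along the fingers, y is the line along which they close (so a half turn about z gives the same grasp; the last joint's range is limited). The gripper opens to 92 mm and grips with 3 to 60 N. Pads are 19 mm wide; open, the fingers measure 130 mm over their backs; the gripper's body (75 mm by 190 mm) begins 47 mm behind the grasp point.
Start: joints at [1.072, 0.342, 1.524, -0, 1.275, -0.146], TCP at [181.38, 492.675, 404.741] pointing down, gripper open.
Joint ranges: [-2.53, 2.53], [-0.77, 2.02], [0.04, 2.7], [-1, 4.14], [0.28, 2.66], [-3.11, 3.11]. Speed limits (rad/s): [2.57, 2.57, 3.14, 3.14, 3.14, 3.14].

INTERFACE

Orientations are given as [roll, pitch, yaw] about the fixed x, y, z axes, in that order (R = Rz(yaw) Ry(pitch) Rx(roll)).
In Python, from plant import * gives the robot as it stands. The module is installed in compiled form; this text tells all that it offers.
- The arm moves only by the shell command python3 -m inch 'ROWS'. ROWS is JSON, a list of rows, each a list of 5 numbers: the shift along the tool's x, y, z in m, then the turn about the tool's z in rad, then the opening, from 0 (shut) to 1 (fully open). In form: [[tx, ty, tz, spin, claw], ...]. A call has 1 to 8 rows; each row is the pose to reach, as a shift and turn from the pose commanded when the call began, along the tool's axes at that moment; what a row does not reach only later rows make up. A row lasts 1/12 s, in which the tool goes at most 41.7 mm and 7.16 degrees, less where a joint would pass 70% of its speed; a pose out of reach is approached as far as the arm can. A call with a gripper value outside its range is refused whole. The fingers move at their own pace and stop on an object; the grip force is fixed at half the most. Time passes only in rows, so rows that repeat a pose let the fingers close. It gives the time, the measured TCP pose, the force, the opening and the grip force at its end, in the units of the state.
- get_obs(): the state, without advancing time (a new reading comes with each control period).
- capture(name): name is "scene" or "top"; returns a dict with "color" (400x640x3 uint8, red, green, blue), "intrinsics" (3x3 intrinsics, pixels), "pose" (4x4, takes a point from camera to world coordinates). Camera axes: x right, y down, z forward; pixel columns grow to the right and rows downward; lengths in mm; the calibration is good to about 2 mm. A picture is of the moment at which its call begins. There is no depth.
- close_job(): hands the job in; it is judged then, once.
Trained networks look in a picture, given as the dict that the camera call returned (one of the last four; its "shot" number tells which), for a name from the list of things; names that differ only in an ending like _2 or _b are one class to them, and where a whole thing is asked for, a point or a joint stands for the part that bears it (a point fixed in the world has none). Each returns a list of dicts, best first, with "conf" (0 to 1); they miss things now and then, are a little off and sometimes report something else, mostly with a low value. They report only what shows in the picture. A call takes as long as a camera call. They do not tell look-alikes from the thing itself.
- look_for(picture, target): "rect" ([centre column, centre row, width, height] in pixels, round what is visible of it).
- trace(picture, target): "pixels" (400x640 bool, what is visible of it) and "rect" ([centre column, centre row, width, height] in pixels, round what is visible of it).
- tip_of(picture, target): "centre" ([column, row] in pixels: a listed point, or the origin of a listed thing).
The state is a dict: "time": time; "joint_positions": joint angles; "dq": joint speeds; "tau": joint torques, N m; "tool_pos": TCP position; "tcp_rot": TCP orientation; "contact_force": force on the tool from outside, world axes, zero at the start; "moment": the same for the moment, N m; "grip_width": finger opening in mm; "finger_force": force on a finger pad.
Only numpy, scipy, OpenCV 4.12 (cv2) and the standard library are available. Lean on these libraries where they do the work, as an engineer would, in place of code of your own. Each camera call takes 0.05 s, during which the arm holds its last target. There are 200 camera calls.

## Working session

There is one attempt and no reset: what is moved stays moved. The work goes in short steps, Python scripts to look and compute and a shell command to move; the robot and the scene stay as the last step left them, time stands still between calls to the robot, and variables do not carry over. Pictures are saved under pics/ and viewed, at most 10 in all, crops included, and the job is handed in when it is done.

```bash
mkdir -p pics; cat > h.py <<'E'
from plant import *
import numpy as np, cv2
from scipy.spatial.transform import Rotation as Ro
def ray(p,c,z):
    K=np.array(p["intrinsics"]);T=np.array(p["pose"])
    d=T[:3,:3]@np.linalg.inv(K)@[c[0],c[1],1]; o=T[:3,3]
    return (o+d*(z-o[2])/d[2]).round(1)
def proj(p,X):
    T=np.linalg.inv(np.array(p["pose"])); q=np.array(p["intrinsics"])@(T[:3,:3]@X+T[:3,3]); return q[:2]/q[2]
def tool(target):  # world point for TCP -> shift in tool axes (m)
    o=get_obs(); R=Ro.from_euler('xyz',o["tcp_rot"]).as_matrix()
    return (R.T@(np.array(target)-o["tool_pos"])/1000).round(4)
def save(p,n): cv2.imwrite("pics/"+n,p["color"][:,:,::-1])
E
python3 - <<'E'
from h import *
o=get_obs(); print({k:np.round(v,3).tolist() for k,v in o.items()})
for n in("scene","top"):
    p=capture(n); save(p,n+".png"); print(n,np.round(p["pose"],2).tolist())
    for t,z in(("lid",108),("pad",0),("sampler",0),("multimeter",0)):
        for r in tip_of(p,t)[:3]: print(t,np.round(r["centre"],1),round(r["conf"],2),ray(p,r["centre"],z))
    for r in look_for(p,"lid")[:3]: print("rect",r)
E
```

```text
{'time': 0.0, 'joint_positions': [1.072, 0.343, 1.525, 0.0, 1.275, -0.146], 'dq': [0.0, -0.001, 0.001, 0.001, 0.001, -0.0], 'tau': [0.001, -43.123, -24.423, 0.072, 0.056, -0.0], 'tool_pos': [181.308, 492.539, 404.037], 'tcp_rot': [-3.14, -0.0, 2.789], 'contact_force': [-0.008, -0.198, -0.215], 'moment': [0.023, 0.012, 0.052], 'finger_force': 0.0, 'grip_width': 92.214}
scene [[0.86, 0.31, -0.4, 1296.3], [0.51, -0.51, 0.69, -1290.94], [0.01, -0.8, -0.59, 1147.34], [0.0, 0.0, 0.0, 1.0]]
lid [279.6 223. ] 0.95 [ 527. -241.  108.]
lid [182.1 272.6] 0.56 [ 407.2 -596.7  108. ]
pad [328.5 186.1] 0.86 [484.4 185.2   0. ]
pad [229.8 242.4] 0.48 [ 354.7 -319.4    0. ]
sampler [283.7 241.9] 0.87 [ 522.5 -215.9    0. ]
multimeter [298.5 209.3] 0.85 [462.6 -20.4   0. ]
multimeter [388.6 211.3] 0.55 [778.3 153.3   0. ]
rect {'rect': [280.9, 221.1, 54.7, 32.2], 'conf': 0.71}
rect {'rect': [184.5, 271.7, 58.2, 39.2], 'conf': 0.61}
top [[0.01, -0.99, 0.16, 363.79], [-1.0, -0.01, -0.0, -37.25], [0.0, -0.16, -0.99, 1266.97], [0.0, 0.0, 0.0, 1.0]]
lid [379.7 209.2] 0.98 [ 524.8 -234.1  108. ]
lid [457.9 273.8] 0.86 [ 321.7 -476.8  108. ]
pad [256.5 223.6] 0.95 [485.1 181.    0. ]
multimeter [307.4 236.7] 0.73 [440.7   1.8   0. ]
rect {'rect': [462.7, 275.2, 54.6, 57.5], 'conf': 0.94}
rect {'rect': [379.5, 210.8, 58.8, 58.3], 'conf': 0.77}
```

```bash
python3 - <<'E'
import cv2
a=cv2.imread("pics/top.png")
cv2.imwrite("pics/topc.png",cv2.resize(a[130:330,200:520],(800,500),interpolation=cv2.INTER_CUBIC))
E
```

```text
(no output)
```

View pics/scene.png

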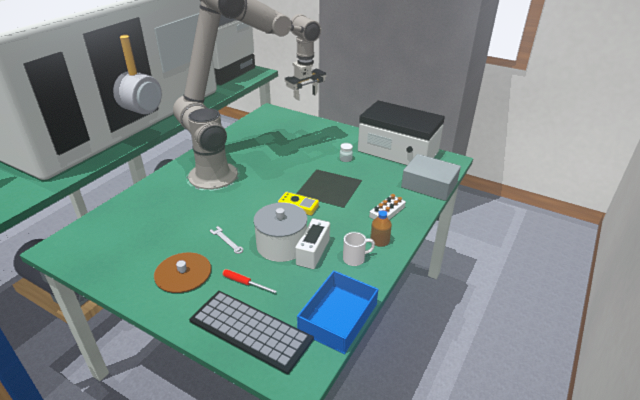

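View pics/topc.png

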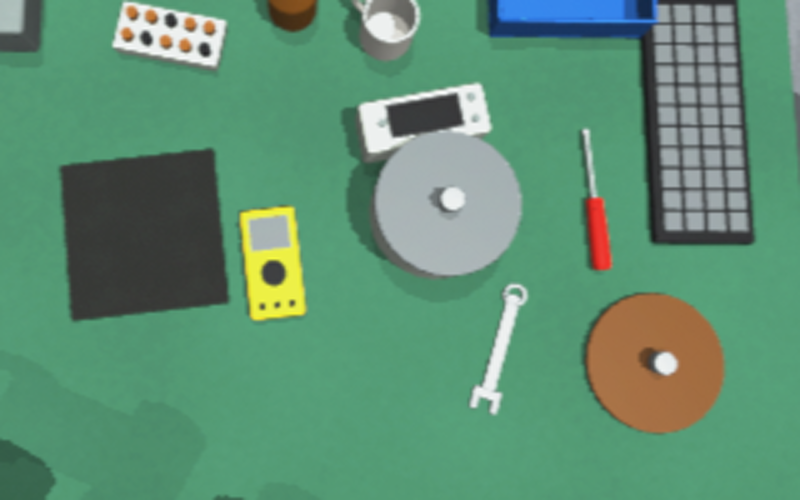

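Candidates for the lid are the grey disc with a knob on the drum, at top (380,210) and scene (280,222), and the brown look-alike on the bench, at top (462,275) and scene (182,272). The grey one fits: it is grey and lies on the white drum with the control box beside it. The enlarged crop confirms this.

The pad is at top (257,224), with the multimeter between the two at top (309,235).

```bash
python3 - <<'E'
from h import *
for n in("top","scene"):
    p=capture(n)
    for t,z in(("lid",108),("pad",0)):
        for r in tip_of(p,t)[:1]: print(n,t,ray(p,r["centre"],z))
    r=trace(p,"pad")[0]; M=cv2.moments(r["pixels"].astype(np.uint8),True); print("padtrace",ray(p,(M["m10"]/M["m00"],M["m01"]/M["m00"]),4),r["rect"])
    # knob: bright pixels near the projected head, then plate ellipse
    g=p["color"].astype(int); c=proj(p,np.array([525,-235,155]))
    m=np.zeros((400,640),bool); x,y=c.round().astype(int); w=g[y-10:y+11,x-10:x+11]
    print("knob px guess",c); print(w.mean(2).astype(int)[::2].tolist())
    if n=="top":
        # grey plate: low saturation ellipse
        s=(g.max(2)-g.min(2)<25)&(g.mean(2)>115)&(g.mean(2)<185); m=s.astype(np.uint8); m[:, :345]=0; m[:,412:]=0; m[:175]=0;m[245:]=0
        m=cv2.morphologyEx(m,cv2.MORPH_OPEN,np.ones((7,7)))
        cs=max(cv2.findContours(m,0,1)[0],key=cv2.contourArea); e=cv2.fitEllipse(cs); print("plate",e,ray(p,e[0],120))
for X in((525,-235,404),(485,181,404)): print(tool(X))
E
```

```text
top lid [ 522.2 -235.1  108. ]
top pad [486.2 176.8   0. ]
padtrace [483.9 179.6   4. ] [257.2, 224.2, 66.0, 68.8]
knob px guess [382.50909562 207.0841279 ]
[[174, 174, 174, 174, 173, 174, 173, 173, 173, 173, 173, 173, 173, 173, 173, 173, 172, 173, 173, 173, 173], [174, 174, 174, 174, 174, 174, 174, 174, 174, 174, 173, 173, 174, 174, 173, 173, 173, 173, 173, 173, 173], [175, 175, 175, 175, 175, 174, 174, 174, 175, 175, 174, 175, 174, 173, 174, 174, 174, 174, 173, 173, 173], [174, 175, 175, 175, 174, 174, 174, 173, 173, 174, 175, 175, 175, 174, 174, 174, 174, 174, 174, 174, 174], [150, 126, 121, 118, 125, 170, 212, 224, 225, 219, 203, 182, 174, 174, 174, 174, 174, 174, 174, 173, 173], [121, 114, 106, 125, 204, 233, 236, 236, 236, 235, 234, 230, 210, 179, 174, 175, 175, 174, 174, 174, 174], [115, 113, 105, 166, 224, 236, 238, 238, 238, 238, 237, 235, 213, 176, 174, 175, 174, 175, 174, 175, 175], [122, 113, 95, 107, 201, 235, 238, 238, 238, 238, 238, 233, 211, 180, 176, 175, 175, 175, 174, 175, 175], [173, 167, 137, 95, 92, 132, 186, 217, 225, 215, 177, 165, 174, 175, 175, 175, 175, 174
[... 1054 characters left out ...]
 170], [170, 169, 169, 170, 167, 162, 205, 226, 227, 227, 227, 227, 223, 195, 161, 165, 170, 170, 170, 170, 170], [170, 170, 170, 170, 169, 153, 140, 147, 155, 156, 156, 143, 129, 119, 144, 168, 172, 171, 170, 169, 170], [170, 171, 170, 170, 171, 169, 148, 143, 145, 143, 138, 131, 126, 118, 111, 123, 157, 171, 172, 169, 170], [170, 170, 170, 170, 159, 154, 144, 135, 136, 138, 135, 129, 121, 106, 106, 115, 119, 162, 172, 170, 170], [171, 170, 170, 171, 170, 162, 157, 148, 125, 118, 119, 120, 119, 118, 124, 156, 170, 171, 172, 170, 170], [170, 170, 170, 170, 170, 171, 171, 173, 172, 172, 165, 162, 164, 165, 170, 172, 170, 170, 170, 170, 170]]
[-0.5739 -0.5641  0.0007]
[-0.3926 -0.1876  0.0007]
```

```bash
python3 -m inch '[[-0.39,-0.19,0,0,1],[-0.39,-0.19,0,0,1],[-0.39,-0.19,0,0,1],[-0.39,-0.19,0,0,1],[-0.39,-0.19,0,0,1],[-0.39,-0.19,0,0,1],[-0.39,-0.19,0,0,1],[-0.39,-0.19,0,0,1]]'
python3 -c "
from h import *
print(tool([519,-230,404]))"
```

```text
time: 1.67
tool_pos: [413.1, 250.4, 405.0]
tcp_rot: [3.141, 0.0, 2.789]
contact_force: [0.3, 1.9, 0.2]
grip_width: 92.0
finger_force: 0.0
[-0.2653 -0.4142  0.0009]
```

```bash
python3 -m inch '[[-0.265,-0.414,0,0,1],[-0.265,-0.414,0,0,1],[-0.265,-0.414,0,0,1],[-0.265,-0.414,0,0,1],[-0.265,-0.414,0,0,1],[-0.265,-0.414,0,0,1],[-0.265,-0.414,0,0,1],[-0.265,-0.414,0,0,1]]'
python3 -c "
from h import *
print(tool([519,-230,404]))"
```

```text
time: 2.33
tool_pos: [483.7, -75.5, 404.9]
tcp_rot: [3.141, 0.001, 2.789]
contact_force: [0.9, 0.6, -0.7]
grip_width: 91.8
finger_force: 0.0
[-0.0865 -0.1327  0.001 ]
```

```bash
python3 -m inch '[[-0.085,-0.13,0,0,1],[-0.085,-0.13,0,0,1],[-0.085,-0.13,0,0,1],[-0.085,-0.13,0,0,1],[-0.085,-0.13,0,0,1],[-0.085,-0.13,0,0,1],[-0.085,-0.13,0,0,1],[-0.085,-0.13,0,0,1]]'
python3 -c "
from h import *
print(tool([519,-230,340]))
p=capture('top');save(p,'t2.png')
p=capture('scene')
a=p['color'][:,:,::-1]; cv2.imwrite('pics/s2.png',cv2.resize(a[140:290,200:360],None,fx=3.7,fy=3.7,interpolation=2))
"
```

```text
time: 3.0
tool_pos: [518.5, -223.5, 404.8]
tcp_rot: [3.141, -0.0, 2.79]
contact_force: [-0.2, 0.5, -1.0]
grip_width: 91.5
finger_force: 0.0
[-0.0027 -0.006   0.0648]
```

View pics/s2.png

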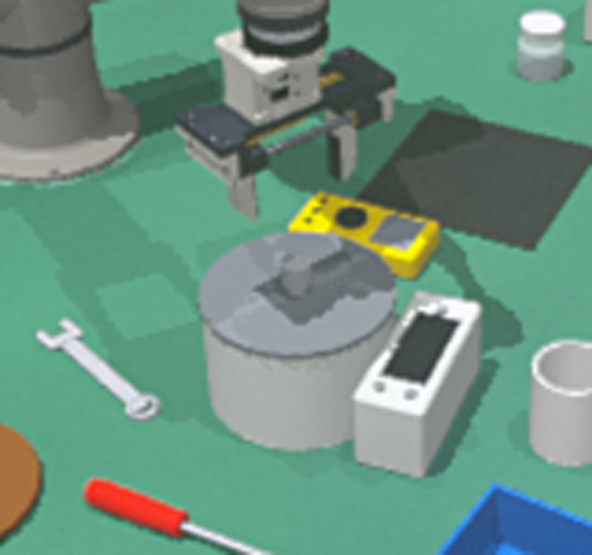

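The gripper, at crop (290,130), hangs above the grey lid with its knob at crop (295,275), and the way down is clear.

```bash
python3 -m inch '[[-0.002,-0.004,0.04,0,1],[-0.002,-0.004,0.07,0,1],[-0.002,-0.004,0.097,0,1],[-0.002,-0.004,0.097,0,1],[-0.002,-0.004,0.097,0,1],[-0.002,-0.004,0.097,0,1]]'
python3 -m inch '[[0,0,0,0,0.2],[0,0,0,0,0.2],[0,0,0,0,0.2],[0,0,0,0,0.2],[0,0,0,0,0.2],[0,0,0,0,0.2],[0,0,0,0,0.2],[0,0,0,0,0.2]]'
```

```text
time: 3.6
tool_pos: [519.7, -229.0, 309.6]
tcp_rot: [-3.141, 0.003, 2.79]
contact_force: [-0.1, -0.7, 0.4]
grip_width: 91.6
finger_force: 0.0
time: 4.27
tool_pos: [519.1, -229.2, 307.7]
tcp_rot: [3.141, -0.0, 2.789]
contact_force: [0.2, 0.0, 0.3]
grip_width: 43.1
finger_force: 0.0
```

```bash
python3 -m inch '[[0,0,0,0,0.1],[0,0,0,0,0],[0,0,0,0,0],[0,0,0,0,0],[0,0,0,0,0],[0,0,0,0,0]]'
python3 -m inch '[[0,0,-0.01,0,0],[0,0,-0.02,0,0],[0,0,-0.035,0,0],[0,0,-0.05,0,0],[0,0,-0.07,0,0],[0,0,-0.09,0,0],[0,0,-0.09,0,0],[0,0,-0.09,0,0]]'
```

```text
time: 4.77
tool_pos: [519.1, -229.1, 307.6]
tcp_rot: [3.141, -0.0, 2.789]
contact_force: [0.6, 1.4, 0.4]
grip_width: 29.3
finger_force: 30.0
time: 5.43
tool_pos: [519.1, -229.3, 399.0]
tcp_rot: [-3.141, 0.003, 2.789]
contact_force: [0.4, 0.2, -2.7]
grip_width: 29.7
finger_force: 30.0
```

```bash
python3 -m inch '[[0.012,0.025,0,0,0],[0.026,0.055,0,0,0],[0.04,0.085,0,0,0],[0.055,0.117,0,0,0],[0.07,0.15,0,0,0],[0.086,0.183,0,0,0],[0.1,0.215,0,0,0],[0.116,0.248,0,0,0]]'
python3 -c "
from h import *
print(tool([484,180,399]))"
```

```text
time: 6.1
tool_pos: [495.3, 45.0, 396.3]
tcp_rot: [-3.141, -0.002, 2.788]
contact_force: [0.5, 0.4, -2.7]
grip_width: 29.4
finger_force: 30.0
[ 0.0573  0.1227 -0.0026]
```

```bash
python3 -m inch '[[0.015,0.032,0,0,0],[0.03,0.064,0,0,0],[0.043,0.09,0,0,0],[0.053,0.113,0,0,0],[0.056,0.12,0,0,0],[0.056,0.12,0,0,0],[0.056,0.12,0,0,0],[0.056,0.12,0,0,0]]'
python3 -c "
from h import *
print(tool([484,180,399]))
p=capture('top');print(ray(p,tip_of(p,'lid')[0]['centre'],200))
a=p['color'][:,:,::-1]; cv2.imwrite('pics/t3.png',cv2.resize(a[150:300,180:400],None,fx=3,fy=3,interpolation=2))
"
```

```text
time: 6.77
tool_pos: [485.0, 174.5, 397.2]
tcp_rot: [-3.141, -0.001, 2.788]
contact_force: [0.3, 0.2, -2.5]
grip_width: 29.3
finger_force: 30.0
[ 0.0028  0.0048 -0.0018]
[474.9 167.6 200. ]
```

View pics/t3.png

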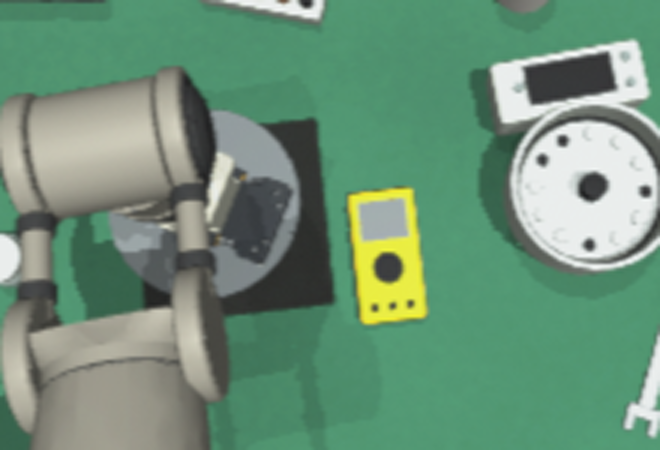

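The lid hangs level over the pad at crop (205,205). The open well shows the carousel with its black knob at crop (593,186), full-image (377.7,212).

```bash
python3 -m inch '[[0,0.003,0.03,0,0],[0,0.003,0.065,0,0],[0,0.003,0.1,0,0],[0,0.003,0.13,0,0],[0,0.003,0.155,0,0],[0,0.003,0.175,0,0],[0,0.003,0.18,0,0],[0,0.003,0.18,0,0]]'
python3 -m inch '[[0,0,0,0,0],[0,0,0.003,0,0],[0,0,0.006,0,0],[0,0,0.009,0,0],[0,0,0.009,0,0]]'
python3 -c "
from h import *
print(tool([484,180,203.6]))"
```

```text
time: 7.53
tool_pos: [485.8, 177.5, 216.6]
tcp_rot: [-3.14, -0.003, 2.787]
contact_force: [0.4, 0.5, -1.7]
grip_width: 29.6
finger_force: 30.0
time: 7.95
tool_pos: [485.8, 178.4, 208.7]
tcp_rot: [3.141, 0.0, 2.789]
contact_force: [0.0, 0.4, -2.1]
grip_width: 29.6
finger_force: 30.0
[0.0023 0.0009 0.0051]
```

```bash
python3 -m inch '[[0,0,0.002,0,0],[0,0,0.004,0,0],[0,0,0.005,0,0],[0,0,0.006,0,0],[0,0,0.006,0,0]]'
```

```text
time: 8.37
tool_pos: [485.8, 178.4, 203.6]
tcp_rot: [3.141, 0.0, 2.789]
contact_force: [-3.1, -1.3, 6.8]
grip_width: 29.6
finger_force: 30.0
```

```bash
python3 -m inch '[[0,0,-0.001,0,0.6],[0,0,-0.001,0,0.6],[0,0,-0.001,0,0.6],[0,0,-0.001,0,0.6],[0,0,-0.001,0,0.6],[0,0,-0.001,0,0.6]]'
python3 -m inch '[[0,0,-0.03,0,0.6],[0,0,-0.07,0,0.6],[0,0,-0.11,0,0.6],[0,0,-0.15,0,0.6],[0,0,-0.19,0,0.6],[0,0,-0.19,0,0.6],[0,0,-0.19,0,0.6]]'
python3 -c "
from h import *
o=get_obs();print(o['joint_positions'],tool([519,-230,394]))
p=capture('top');print('lid',[(ray(p,r['centre'],4),r['conf']) for r in tip_of(p,'lid')],'px knob',ray(p,(377.7,212),104))
for t,z in(('carousel_knob',93),('carousel',46),('hub_top',46),('sampler',0),('carousel_rib',46)):
  for r in tip_of(p,t)[:2]: print(t,np.round(r['centre'],1),round(r['conf'],2),ray(p,r['centre'],z))
a=p['color'];x=a[190:235,355:402].mean(2)
m=np.zeros((400,640),np.uint8);m[203:222,368:388]=(a[203:222,368:388].mean(2)<70)
M=cv2.moments(m,True);c=(M['m10']/M['m00'],M['m01']/M['m00']);print('dark',c,M['m00'],ray(p,c,104))
cv2.imwrite('pics/t4.png',np.hstack([cv2.resize(a[:,:,::-1][i:i+60,j:j+60],(400,400),interpolation=2) for i,j in((183,350),(190,225))]))
"
```

```text
time: 8.87
tool_pos: [486.0, 178.4, 203.7]
tcp_rot: [3.141, 0.0, 2.789]
contact_force: [0.6, -0.2, 0.2]
grip_width: 54.9
finger_force: 0.0
time: 9.45
tool_pos: [486.1, 178.4, 396.0]
tcp_rot: [3.139, 0.005, 2.789]
contact_force: [-0.8, 0.3, -1.2]
grip_width: 55.3
finger_force: 0.0
[ 2.03725583e-01  3.34688403e-01  1.56005008e+00  6.95591889e-05
  1.24124955e+00 -1.01439522e+00] [-0.172  -0.3719  0.0017]
lid [(array([ 315.7, -530.9,    4. ]), 0.8), (array([492.2, 164.1,   4. ]), 0.7)] px knob [ 516.2 -228.2  104. ]
carousel_knob [374.7 211.1] 0.56 [ 520.5 -220.2   93. ]
carousel [376.8 212.7] 0.96 [ 521.3 -234.6   46. ]
carousel_rib [366.5 201.1] 0.74 [ 561. -200.   46.]
dark (376.8269230769231, 211.90384615384616) 52.0 [ 516.4 -225.3  104. ]
```

View pics/t4.png

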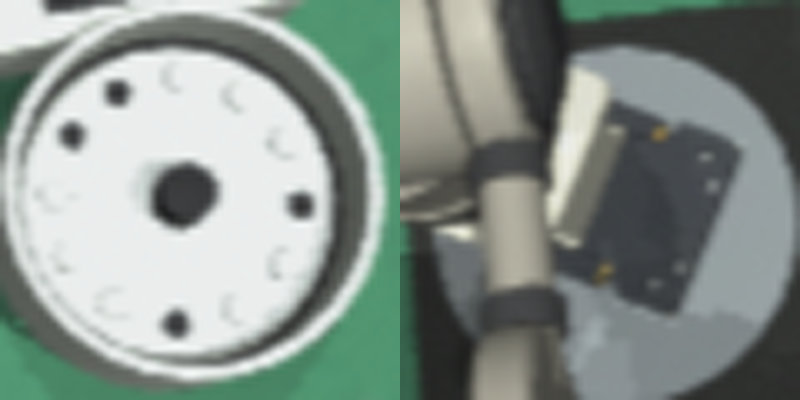

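The left half shows the carousel with its black knob at about crop (185,195) and the fits not yet known. The right half shows the lid flat on the pad. Next I move back over the well with half-open fingers.

```bash
python3 -m inch '[[-0.17,-0.37,0,0,0.6],[-0.17,-0.37,0,0,0.6],[-0.17,-0.37,0,0,0.6],[-0.17,-0.37,0,0,0.6],[-0.17,-0.37,0,0,0.6],[-0.17,-0.37,0,0,0.6],[-0.17,-0.37,0,0,0.6],[-0.17,-0.37,0,0,0.6]]'
python3 -c "
from h import *
print(tool([517,-228,394]))"
```

```text
time: 10.47
tool_pos: [511.6, -156.1, 393.1]
tcp_rot: [3.141, -0.001, 2.789]
contact_force: [0.6, -0.2, 0.4]
grip_width: 55.2
finger_force: 0.0
[-0.03   -0.0656 -0.001 ]
```

```bash
python3 -m inch '[[-0.02,-0.03,0,0,0.6],[-0.028,-0.062,0,0,0.6],[-0.028,-0.062,0,0,0.6],[-0.028,-0.062,0,0,0.6],[-0.028,-0.062,0,0,0.6],[-0.028,-0.062,0,0,0.6]]'
python3 -c "
from h import *
print(tool([517,-228,255]))
for n in('top','scene'):
  p=capture(n);r=trace(p,'lid')
  for q in r[:3]:
    M=cv2.moments(q['pixels'].astype(np.uint8),True);c=(M['m10']/M['m00'],M['m01']/M['m00']);print(n,q['conf'],q['rect'],ray(p,c,18))"
```

```text
time: 10.97
tool_pos: [516.7, -220.7, 393.4]
tcp_rot: [3.141, -0.001, 2.79]
contact_force: [0.5, 0.3, 0.5]
grip_width: 55.1
finger_force: 0.0
[-0.0029 -0.0068  0.1384]
top 0.92 [259.1, 225.8, 53.4, 55.3] [482.9 177.1  18. ]
top 0.61 [461.8, 275.6, 53.7, 55.3] [ 314.7 -521.1   18. ]
top 0.2 [374.1, 217.4, 48.0, 36.1] [ 501.2 -240.1   18. ]
scene 0.57 [329.2, 185.8, 50.8, 25.8] [491.6 161.9  18. ]
```

```bash
python3 -m inch '[[-0.002,-0.004,0.03,0,0.6],[-0.002,-0.004,0.06,0,0.6],[-0.002,-0.004,0.075,0,0.6],[-0.002,-0.004,0.075,0,0.6],[-0.002,-0.004,0.075,0,0.6]]'
python3 -c "
from h import *
print(tool([517,-228,256]))"
```

```text
time: 11.58
tool_pos: [517.3, -225.8, 318.6]
tcp_rot: [3.141, -0.001, 2.79]
contact_force: [0.6, -0.1, 0.3]
grip_width: 55.3
finger_force: 0.0
[-0.0005 -0.0022  0.0626]
```

```bash
python3 -m inch '[[0,-0.002,0.02,0,0.6],[0,-0.002,0.04,0,0.6],[0,-0.002,0.055,0,0.6],[0,-0.002,0.06,0,0.6],[0,-0.002,0.06,0,0.6],[0,-0.002,0.06,0,0.6]]'
python3 -m inch '[[0,0,0,0,0.4],[0,0,0,0,0.3],[0,0,0,0,0.2],[0,0,0,0,0.1],[0,0,0,0,0],[0,0,0,0,0],[0,0,0,0,0],[0,0,0,0,0]]'
```

```text
time: 12.08
tool_pos: [517.1, -228.3, 260.2]
tcp_rot: [-3.141, 0.002, 2.789]
contact_force: [0.8, -0.0, 0.9]
grip_width: 55.0
finger_force: 0.0
time: 12.75
tool_pos: [516.8, -227.8, 259.3]
tcp_rot: [3.141, 0.001, 2.789]
contact_force: [2.1, 4.8, 5.4]
grip_width: 29.4
finger_force: 30.0
```

```bash
python3 -m inch '[[0,0.002,0,0,0],[0,0.002,0,0,0],[0,0.002,0,0,0],[0,0.002,0,0,0]]'
python3 -m inch '[[0,0,0.001,0,0],[0,0,0.001,0,0],[0,0,0.001,0,0],[0,0,0.001,0,0]]'
```

```text
time: 13.08
tool_pos: [517.1, -227.1, 259.4]
tcp_rot: [-3.14, 0.001, 2.789]
contact_force: [-2.1, -2.8, 5.8]
grip_width: 29.2
finger_force: 30.0
time: 13.42
tool_pos: [517.0, -227.1, 259.3]
tcp_rot: [-3.14, 0.002, 2.789]
contact_force: [-4.6, -0.7, 12.8]
grip_width: 29.4
finger_force: 30.0
```

```bash
for i in 1; do python3 -m inch '[[0,0,0,0.06,0],[0,0,0,0.12,0],[0,0,0,0.12,0],[0,0,0,0.12,0]]'; python3 -m inch '[[0,0,0,0.06,0],[0,0,0,0.12,0],[0,0,0,0.12,0],[0,0,0,0.12,0]]'; done; python3 -c "
from h import *
o=get_obs();print(o['moment'],o['joint_positions'][5])"
```

```text
time: 13.75
tool_pos: [517.5, -226.9, 259.3]
tcp_rot: [-3.141, 0.003, 2.669]
contact_force: [-2.0, -0.0, 10.8]
grip_width: 29.4
finger_force: 30.0
time: 14.08
tool_pos: [517.7, -226.8, 259.3]
tcp_rot: [-3.141, 0.004, 2.549]
contact_force: [0.3, 0.5, 11.3]
grip_width: 29.1
finger_force: 30.0
[0.04076005 0.01520413 0.15481238] -1.526222257717575
```

```bash
python3 -m inch '[[0,0,0,0.06,0],[0,0,0,0.12,0],[0,0,0,0.12,0],[0,0,0,0.12,0]]'; python3 -m inch '[[0,0,0,0.06,0],[0,0,0,0.12,0],[0,0,0,0.12,0],[0,0,0,0.12,0]]';  python3 -c "
from h import *
o=get_obs();print(o['moment'],o['joint_positions'][5])"
```

```text
time: 14.42
tool_pos: [517.7, -226.8, 259.3]
tcp_rot: [3.141, 0.004, 2.429]
contact_force: [0.2, 0.2, 10.6]
grip_width: 29.6
finger_force: 30.0
time: 14.75
tool_pos: [517.8, -226.8, 259.3]
tcp_rot: [3.141, 0.004, 2.309]
contact_force: [0.0, 0.5, 10.4]
grip_width: 29.4
finger_force: 30.0
[ 0.00637402 -0.08406291  0.05248889] -1.28623885832562
```

```bash
python3 -m inch '[[0,0,0,0.06,0],[0,0,0,0.12,0],[0,0,0,0.12,0],[0,0,0,0.12,0]]';  python3 -c "
from h import *
o=get_obs();print(o['moment'],o['joint_positions'][5])
p=capture('top')
for r in tip_of(p,'carousel_rib')[:1]: print(r)"
```

```text
time: 15.08
tool_pos: [517.8, -226.8, 259.3]
tcp_rot: [3.14, 0.004, 2.189]
contact_force: [-0.4, 0.6, 10.3]
grip_width: 29.4
finger_force: 30.0
[0.0198978  0.01968501 0.1364367 ] -1.166229100048634
```

```bash
python3 -m inch '[[0,0,0,0.06,0],[0,0,0,0.12,0],[0,0,0,0.12,0],[0,0,0,0.12,0]]'; python3 -m inch '[[0,0,0,0.06,0],[0,0,0,0.12,0],[0,0,0,0.12,0],[0,0,0,0.12,0]]';  python3 -c "
from h import *
p=capture('top');a=p['color'][:,:,::-1]
cv2.imwrite('pics/t5.png',cv2.resize(a[183:243,350:410],(400,400),interpolation=2))"
```

```text
time: 15.52
tool_pos: [517.8, -226.8, 259.3]
tcp_rot: [3.14, 0.004, 2.069]
contact_force: [-0.8, 0.8, 10.0]
grip_width: 29.2
finger_force: 30.0
time: 15.85
tool_pos: [517.8, -226.8, 259.3]
tcp_rot: [3.139, 0.004, 1.949]
contact_force: [-0.3, -0.1, 9.9]
grip_width: 29.2
finger_force: 30.0
```

View pics/t5.png

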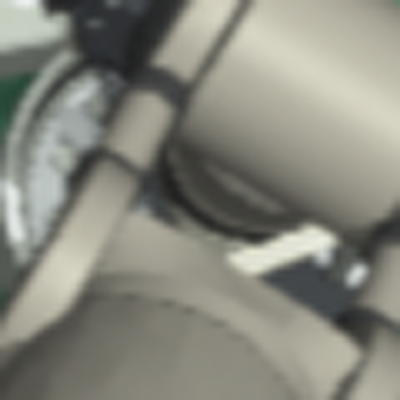

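The arm hides most of the carousel in this view; only its left edge shows, at crop (60,150). The friction torque fits it turning with the grip, so I carry on.

```bash
python3 -m inch '[[0,0,0,0.06,0],[0,0,0,0.12,0],[0,0,0,0.12,0],[0,0,0,0.12,0]]'; python3 -m inch '[[0,0,0,0.06,0],[0,0,0,0.12,0],[0,0,0,0.12,0],[0,0,0,0.12,0]]'
```

```text
time: 16.23
tool_pos: [517.8, -226.8, 259.3]
tcp_rot: [3.139, 0.003, 1.829]
contact_force: [1.0, 0.2, 9.7]
grip_width: 29.4
finger_force: 30.0
time: 16.57
tool_pos: [517.9, -226.7, 259.3]
tcp_rot: [3.138, 0.003, 1.709]
contact_force: [1.2, 0.4, 10.5]
grip_width: 29.1
finger_force: 30.0
```

```bash
python3 -m inch '[[0,0,0,0.06,0],[0,0,0,0.12,0],[0,0,0,0.12,0],[0,0,0,0.12,0]]'; python3 -c "
from h import *
o=get_obs();print(o['moment'],o['joint_positions'][5])"
```

```text
time: 16.9
tool_pos: [518.1, -226.7, 259.3]
tcp_rot: [3.137, 0.003, 1.589]
contact_force: [2.7, 0.8, 8.4]
grip_width: 29.1
finger_force: 30.0
[ 0.03487523 -0.21575713  0.13658054] -0.5662820876625294
```

```bash
python3 -m inch '[[0,0,0,0.06,0],[0,0,0,0.12,0],[0,0,0,0.12,0],[0,0,0,0.12,0]]'
```

```text
time: 17.23
tool_pos: [518.7, -226.6, 259.2]
tcp_rot: [3.135, 0.002, 1.469]
contact_force: [6.1, 1.5, 6.5]
grip_width: 29.4
finger_force: 30.0
```

```bash
python3 -m inch '[[0,0,0,0.06,0],[0,0,0,0.12,0],[0,0,0,0.12,0],[0,0,0,0.12,0]]'; python3 -c "
from h import *
o=get_obs();print(o['moment'],o['joint_positions'][5])"
```

```text
time: 17.57
tool_pos: [517.5, -226.1, 257.4]
tcp_rot: [3.141, -0.001, 1.351]
contact_force: [4.6, 1.8, -2.3]
grip_width: 29.2
finger_force: 30.0
[ 0.2449319  -0.74496768  0.07907215] -0.3280413687516834
```

The carousel has started to drop: z is down 1.8 mm and the press force has gone. I follow it down gently.

```bash
python3 -m inch '[[0,0,0.001,0,0],[0,0,0.002,0,0],[0,0,0.003,0,0],[0,0,0.003,0,0]]'; python3 -c "
from h import *
o=get_obs();print(o['moment'],tool([519,-226,249]))"
```

```text
time: 17.9
tool_pos: [517.3, -226.0, 254.4]
tcp_rot: [-3.142, -0.001, 1.349]
contact_force: [5.1, 3.4, -2.5]
grip_width: 29.5
finger_force: 30.0
[ 0.45537885 -0.80804405  0.03074238] [0.0004 0.0017 0.0054]
```

```bash
python3 -m inch '[[0,0,0.001,0,0],[0,0,0.002,0,0],[0,0,0.003,0,0],[0,0,0.004,0,0],[0,0,0.004,0,0]]'; python3 -m inch '[[0,0,0.001,0,0],[0,0,0.002,0,0],[0,0,0.002,0,0],[0,0,0.002,0,0]]'
```

```text
time: 18.32
tool_pos: [517.3, -225.9, 250.4]
tcp_rot: [-3.141, -0.001, 1.349]
contact_force: [4.1, 2.9, -2.3]
grip_width: 29.3
finger_force: 30.0
time: 18.65
tool_pos: [517.3, -225.6, 249.4]
tcp_rot: [3.141, -0.001, 1.349]
contact_force: [2.6, 6.9, 4.4]
grip_width: 29.3
finger_force: 30.0
```

It has bottomed about 9.9 mm lower, so it is home. I let go and check.

```bash
python3 -m inch '[[0,0,0,0,0.55],[0,0,0,0,0.55],[0,0,0,0,0.55],[0,0,0,0,0.55],[0,0,0,0,0.55],[0,0,0,0,0.55],[0,0,0,0,0.55]]'; python3 -m inch '[[0,0,-0.02,0,0.55],[0,0,-0.05,0,0.55],[0,0,-0.09,0,0.55],[0,0,-0.13,0,0.55],[0,0,-0.15,0,0.55],[0,0,-0.15,0,0.55]]'; python3 -m inch '[[0,0.04,0,0,0.55],[0,0.08,0,0,0.55],[0,0.12,0,0,0.55],[0,0.16,0,0,0.55],[0,0.2,0,0,0.55],[0,0.24,0,0,0.55],[0,0.24,0,0,0.55],[0,0.24,0,0,0.55]]'; python3 -c "
from h import *
for n,z in (('top',36),('scene',36)):
  p=capture(n)
  for r in tip_of(p,'carousel')[:1]: print(n,r,ray(p,r['centre'],z))
  a=p['color'][:,:,::-1]
  q=[proj(p,np.array(X)).astype(int) for X in((518,-228,80),(485,179,10))]
  cv2.imwrite('pics/f_%s.png'%n,np.hstack([cv2.resize(a[y-35:y+35,x-35:x+35],(400,400),interpolation=2) for x,y in q]))"
```

```text
time: 19.23
tool_pos: [517.1, -226.4, 248.6]
tcp_rot: [-3.141, -0.0, 1.349]
contact_force: [0.2, -0.1, -0.4]
grip_width: 50.4
finger_force: 0.0
time: 19.73
tool_pos: [517.7, -226.6, 404.4]
tcp_rot: [3.132, 0.003, 1.349]
contact_force: [0.2, -0.3, -0.3]
grip_width: 50.5
finger_force: 0.0
time: 20.4
tool_pos: [753.4, -279.4, 393.4]
tcp_rot: [-3.137, -0.001, 1.35]
contact_force: [-0.2, -0.3, -1.1]
grip_width: 50.5
finger_force: 0.0
top {'centre': [435.6, 207.3], 'conf': 0.61} [ 543.1 -439.    36. ]
scene {'centre': [277.5, 237.0], 'conf': 0.88} [ 512.7 -238.8   36. ]
```

View pics/f_top.png

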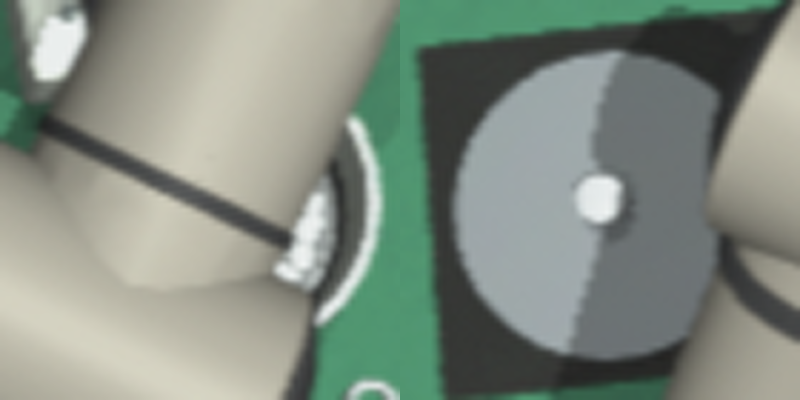

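View pics/f_scene.png

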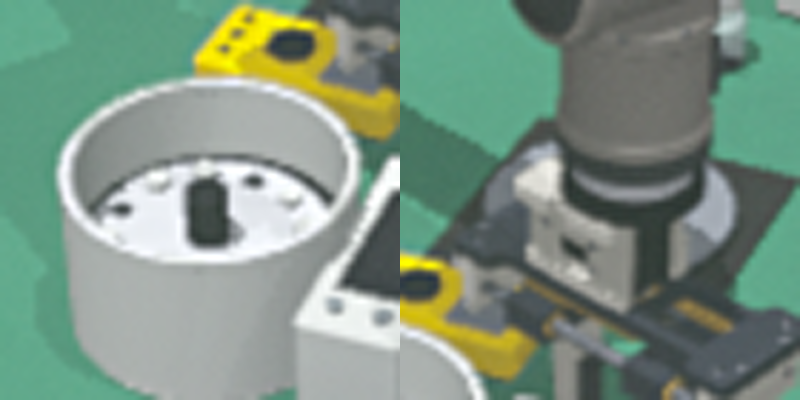

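The top view shows the lid flat, right way up and centred on the pad, at crop (600,200). The scene view shows the carousel level and low in the well with its knob upright at crop (207,212), and the arm is clear of everything.

```bash
python3 -c "
from plant import *
print(close_job())"
```

```text
the job is handed in; nothing more can be done
None
```

The job is handed in at about 20 s of the 72 s: the lid lies flat on the pad about 2 mm off centre, the carousel sank about 9.9 mm to home after about 1.44 rad clockwise (highest tool force read about 13 N), and the arm is clear; the verdict wasn't returned.

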